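# Lock the index shaft with its setscrew

## Task

Swing the lever on the end of the index shaft until the long flat on the shaft faces straight up to the setscrew in the clamp block. Then take the larger of the two T-handle hex keys from the white rack, feel it fully home into the screw's socket and turn it clockwise until the screw is snug on the flat, firmly nipped up but not overtightened, and let go, leaving the key standing in the screw. Leave the other things on the bench where they are.

Things in the scene. Friction and masses are not known exactly. Their poses are not given: they have to be found in the camera images.
- fixture: Steel index-shaft unit, bolted down: base plate 120 x 230 x 18 mm, on its middle a clamp block 70 (x) x 50 (y) mm, top 108 mm above the bench, with a round boss of 44 mm diameter that holds the setscrew. Origin: centre of the underside; y runs along the shaft (lever at the +y end, a low bearing at the -y end), z up. The shaft's axis is 75 mm above the bench.
- shaft: Bright 40 mm shaft through the clamp block, with one flat along its whole length. Origin on its axis under the setscrew; y is its axis, z points square out of the flat: the job wants z straight up. Turns stiffly (0.25 N m), stays where left, no stop or click at the right angle. It starts with the flat 40 to 86 degrees off, leaning to the fixture's -x, so it needs a positive turn about y.
- flat_mid (a point): Middle of the bare stretch of the flat between clamp block and lever: 58 mm along +y from the setscrew, 16.4 mm from the shaft's axis; the flat is 23 mm wide. Axes as the shaft's.
- lever_knob (a point): Centre of the lever's black cross grip, a cylinder of 22 mm diameter, 24 mm long, parallel to the shaft: pinch its two end faces from above. In the shaft's frame at (0.0408, 0.105, 0.0746): 85 mm from the axis, 0.5 rad from the flat's normal. So with the flat straight up the lever leans 0.5 rad (29 degrees) from vertical towards the fixture's +x. Axes as the shaft's.
- socket (a point): Centre of the mouth of the setscrew's upright hex socket, on the boss, 126 mm above the bench; axes as the fixture's. 16 mm deep, 17.8 mm across the flats. The hexagon's angle about the vertical differs every time and is not given: rest the key in the mouth and turn it lightly (up to 60 degrees) until it drops in.
- setscrew_point: The setscrew's point, unseen in the block over the shaft; sinks 6 mm per rad of clockwise turn (from above). The screw drags under 0.15 N m for 0.5 to 1.3 rad, then meets the flat and stiffens by 0.1 to 0.2 N m per 0.1 rad. Snug: 25 N or more on the flat; a held 0.35 to 0.5 N m on the key gives 35 to 110 N; over 160 N is overtight. On the round of the shaft it bears about 0.5 rad sooner and marks it.
- key: Larger T-handle hex key, 0.35 kg, standing loosely upright in a rack hole. Origin: centre of the tip's end face; z up. Its end is a hexagon 17 mm across flats (two flats face +-x), chamfered for 3 mm, with a round pilot nose, 14.6 mm diameter, 4 mm long, that enters the socket at any angle; the hexagon goes in only near a fitting angle. Round 19 mm shank. Fully home, the tip is 16 mm below the mouth.
- key_bar (a point): Centre of the larger key's black cross bar, 118 mm above its tip (128 mm above the bench in the rack). The bar is 90 mm long along its x, 22 mm wide along its y, 20 mm high.
- small_key: The smaller T-handle hex key, in the other hole of the rack: cross bar only 60 mm long, hexagon 11 mm; it does not fit. Same heights as the larger. The two may swap places.
- rack: White plastic block 70 x 190 x 50 mm, fixed, with two upright holes of 23 mm diameter, 40 mm deep, 110 mm apart along its y. Origin: centre of the underside.
- bush: Brass bush, 38 mm diameter, 35 mm high, a bystander; origin under its centre.
- insert: Stepped steel mould insert, 60 x 90 x 50 mm, a bystander; origin under its centre.
- guide_pin: Steel guide pin standing on its 40 mm flange, 83 mm high, a bystander; origin under its centre.
- spanner: Steel spanner, 180 mm long, lying flat, a bystander; origin under its middle.
- can: Plain metal can, 60 mm diameter, 150 mm high, a bystander; origin under its centre.
Mind the look-alikes: they are no part of the job. What is shaped like the key but orange or pink is not meant.

How it is judged:
By the outcome, as a careful person would: the job done as asked, in the order asked, and still so for the second after the job is handed in, with the robot touching nothing.
It also fails if it takes over 72 s, if anything falls off the work surface, if the arm or the gripper's body presses on something with over 40 N, if the wrist force passes 120 N, or if a joint passes its speed limit or range.

## Robot

A 7-joint arm with a two-finger parallel gripper is mounted at the origin on the work surface. World frame = base frame: x ahead of the robot, y to its left, z up, the work surface at z = 0. Lengths are in m, angles in rad, forces in N, time in s.
With the tool pointing down it reaches from about 0.4 to 0.75 m from the base axis. Payload 19.5 kg.
Tool frame: the origin (TCP) lies at the centre of the arm's flange, where the gripper is bolted on; the fingertips stand 173 mm ahead of it and the grasp point (between the pads) lies 155 mm ahead of it (tcp_to_grasp is the distance from the TCP to the grasp point, in m); z points along the fingers, y is the direction in which the jaws open and shut (so a half turn about z gives the same grasp; the last joint's range is limited). The gripper opens to 85 mm and grips with 20 to 120 N. Pads are 22 mm wide; open, the fingers measure 114 mm over their backs; the gripper's body (76 mm by 85 mm) begins 54 mm behind the grasp point. The pads swing forward as they close: fully open they stand 13 mm farther back than shut.
Start: joints at [1.24, 0.707, -0.028, 1.485, 0.022, 0.951, -0.075], TCP at [0.164, -0.551, 0.405] pointing down, gripper open.
Joint ranges: [-2.71, 2.71], [-0.32, 2.16], [-1.57, 1.52], [0, 2.45], [-1.46, 4.6], [0, 2.02], [-2.83, 2.83]. Speed limits (rad/s): [1.89, 1.89, 2.57, 2.57, 3.01, 3.01, 3.01].

## Interface

Orientations are given as a rotation vector (axis times angle).
In Python, from cell import state, get_image, camera_model, hand_in, look_for, trace, tcp_to_grasp gives the robot as it stands. The module is installed in compiled form; this text tells all that it offers.
- The arm moves only by the tool send_rows, never from a script. Its argument "plan" is a list of rows, each a list of 7 numbers: the turn, a rotation vector about the tool's x, y, z in degrees, then the shift along the tool's x, y, z in cm, then the finger opening in cm, from 0 to 8.54. In form: [[rx, ry, rz, x, y, z, fingers], ...]. A call has 1 to 20 rows; each row is the pose to reach, as a shift and turn from the pose measured when the call began, along the tool's axes at that moment; what a row does not reach only later rows make up. A row lasts 1/8 s, in which the tool goes at most 62.5 mm and 10.7 degrees, less where a joint would pass 70% of its speed; a pose out of reach is approached as far as the arm can. A call with a gripper value outside its range is refused whole. The fingers move at their own pace and stop on an object; the grip force is fixed at half the most. Time passes only in rows, so rows that repeat a pose let the fingers close. It gives the time, the measured TCP pose, the force and the opening at its end, in the units of the state.
- state(): the state, without advancing time (a new reading comes with each control period).
- get_image(name): name is "scene" or "top" or "wrist"; returns the picture (400x640x3 uint8, red, green, blue); there is no depth.
- camera_model(name): a dict with "vfov" (degrees; the focal length in pixels is half the picture's height over the tangent of half this angle, whatever the lens; pixels are square), "cx", "cy" (the principal point, pixels), "R" (3x3) and "t" (3): a world point X has camera coordinates R X + t. Camera axes: x right, y down, z forward; pixel columns grow to the right and rows downward; lengths in m; the calibration is good to about 2 mm. A picture is of the moment at which its call begins: read the wrist's pose just before it. camera_model takes no time and is no camera call; for the wrist camera it gives the pose at the moment of the call.
- hand_in(): hands the job in, once; it reports no verdict.
Trained networks look in the newest picture that a camera, given by its name, has taken for a name from the list of things; names that differ only in an ending like _2 or _b are one class to them, and where a whole thing is asked for, a point or a joint stands for the part that bears it (a point fixed in the world has none). Each returns a list of dicts, best first, with "score" (0 to 1); they miss things now and then, are a little off and sometimes report something else, mostly with a low value. They report only what shows in the picture. A call takes as long as a camera call. They do not tell look-alikes from the thing itself.
- look_for(camera, target): "xyz" ([x, y, z] in m, in world coordinates, good to about 4 mm: the middle of the surface that is visible of it).
- trace(camera, target): "region" (400x640 bool, what is visible of it).
The state is a dict: "t": time; "joint_positions": joint angles; "joint_vel": joint speeds; "joint_efforts": joint torques, N m; "tcp_pos": TCP position; "tcp_rot": TCP orientation; "ft_force": force on the tool from outside, world axes, zero at the start; "wrist_torque": the same for the moment, N m; "opening": finger opening in m.
Only numpy, scipy, OpenCV 4.12 (cv2) and the standard library are available. Lean on these libraries where they do the work, as an engineer would, in place of code of your own. Each camera call takes 0.05 s, during which the arm holds its last target. There are 200 camera calls.

## Working session

There is one attempt and no reset: what is moved stays moved. The work goes in short steps, Python scripts to look and compute and a tool call to move; the robot and the scene stay as the last step left them, time stands still between calls to the robot, and variables do not carry over. Pictures are saved under pics/ and viewed, about 8 in all and at most 12, crops included, and the job is handed in when it is done.

Besides the shell and the picture viewer there is one more tool, called after "Call:" as name(argument=value, ...) on one line, values as JSON. send_rows: Moves the arm, as the interface text tells. Its arguments: {"type":"object","properties":{"plan":{"type":"array","items":{"type":"array","items":{"type":"number"}}}},"required":["plan"]}

```bash
mkdir -p pics
cat > h.py <<'E'
import numpy as np, cv2
from cell import *
from scipy.spatial.transform import Rotation as Ro
def save(n,im,s=1): cv2.imwrite(f'pics/{n}.png',cv2.resize(im,None,fx=s,fy=s,interpolation=cv2.INTER_CUBIC)[:,:,::-1])
def proj(c,X):
    m=camera_model(c);f=200/np.tan(np.radians(m['vfov'])/2);p=np.atleast_2d(X)@np.array(m['R']).T+m['t']
    return np.c_[m['cx']+f*p[:,0]/p[:,2],m['cy']+f*p[:,1]/p[:,2]]
def ray(c,u,v,z):
    m=camera_model(c);R=np.array(m['R']);f=200/np.tan(np.radians(m['vfov'])/2)
    d=R.T@[(u-m['cx'])/f,(v-m['cy'])/f,1];o=-R.T@m['t'];return o+d*(z-o[2])/d[2]
def loc(P):  # world point -> tool-axis shift (cm) of grasp point
    s=state();R=Ro.from_rotvec(s['tcp_rot']).as_matrix();return R.T@(np.array(P)-(np.array(s['tcp_pos'])+R[:,2]*tcp_to_grasp))*100
E
python3 - <<'E'
from h import *
np.set_printoptions(precision=4,suppress=True)
s=state();print(s,tcp_to_grasp,Ro.from_rotvec(s['tcp_rot']).as_matrix())
a=get_image('scene');b=get_image('top')
save('s0',a);save('t0',b)
for c in('scene','top'):
  for n in['fixture','shaft','flat_mid','lever_knob','socket','key','key_bar','small_key','rack','can','guide_pin']:
    print(c,n,[(np.round(d['xyz'],3).tolist(),round(d['score'],2)) for d in look_for(c,n)[:3]])
print(state()['t'])
E
```

```text
{'t': 0.0, 'joint_positions': array([ 1.2403,  0.7071, -0.0276,  1.485 ,  0.022 ,  0.9509, -0.0755]), 'joint_vel': array([ 0.0013,  0.0017, -0.0007, -0.0011, -0.0006,  0.002 ,  0.0014]), 'joint_efforts': array([ -0.0004, -88.3225,   1.2341, -23.6171,   0.0168,   0.0066,
        -0.    ]), 'tcp_pos': array([ 0.1637, -0.5511,  0.4042]), 'tcp_rot': array([-3.1078, -0.4518,  0.0003]), 'ft_force': array([-0.2021, -0.5827, -0.0522]), 'wrist_torque': array([ 0.0062,  0.0018, -0.0638]), 'opening': 0.08559803032910045} 0.1547 [[ 0.9586  0.2847 -0.0003]
 [ 0.2847 -0.9586  0.0011]
 [-0.     -0.0011 -1.    ]]
scene fixture [([0.573, 0.146, 0.05], 0.96)]
scene shaft [([0.564, 0.222, 0.089], 0.56), ([0.677, -0.295, 0.008], 0.15)]
scene flat_mid [([0.557, 0.219, 0.089], 0.81)]
scene lever_knob [([0.563, 0.218, 0.09], 0.91)]
scene socket [([0.572, 0.144, 0.049], 0.68)]
scene key [([0.56, -0.408, 0.116], 0.94), ([0.337, -0.241, 0.109], 0.76), ([0.431, -0.423, 0.121], 0.62)]
scene key_bar [([0.43, -0.422, 0.123], 0.96), ([0.338, -0.248, 0.118], 0.87), ([0.558, -0.404, 0.116], 0.77)]
scene small_key [(
[... 224 characters left out ...]
]
top fixture [([0.536, 0.15, 0.07], 0.93)]
top shaft [([0.548, 0.214, 0.094], 0.78)]
top flat_mid [([0.551, 0.216, 0.096], 0.72), ([0.448, -0.232, 0.047], 0.16)]
top lever_knob [([0.675, -0.292, 0.01], 0.65), ([0.549, 0.213, 0.096], 0.63), ([0.678, -0.135, 0.06], 0.58)]
top socket [([0.535, 0.156, 0.068], 0.79)]
top key [([0.464, -0.293, 0.137], 0.8), ([0.331, -0.247, 0.126], 0.57), ([0.422, -0.42, 0.129], 0.54)]
top key_bar [([0.422, -0.424, 0.127], 0.8), ([0.333, -0.243, 0.124], 0.61), ([0.548, -0.404, 0.127], 0.59)]
top small_key [([0.44, -0.183, 0.14], 0.6)]
top rack [([0.45, -0.232, 0.05], 0.78), ([0.536, 0.151, 0.067], 0.4)]
top can []
top guide_pin [([0.681, -0.135, 0.06], 0.68)]
1.2
```

View pics/s0.png

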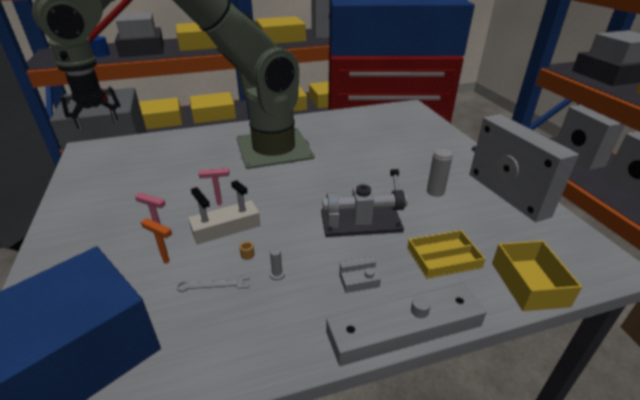

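View pics/t0.png

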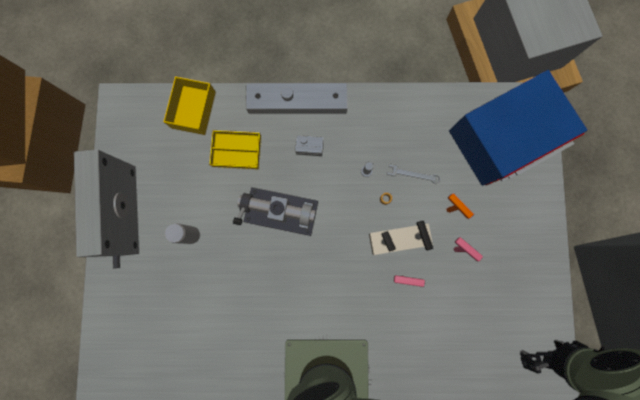

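Scene and top views: fixture at top pixel (278,210) with the knob at (237,221), so the lever leans towards the robot. The larger key is at (425,236), the smaller at (388,241).

Run:
```python
from h import *
np.set_printoptions(precision=4,suppress=True)
for n,p,z in[('socket',(277.5,208),.126),('knob',(237.5,221),.14),('bigkey',(425,236),.138),('small',(388,241),.138),('can',(176,233),.15)]:print(n,ray('top',*p,z))
for n in('fixture','rack'):
  d=trace('top',n)[0];r=cv2.minAreaRect(np.argwhere(d['region'])[:,::-1].astype(np.float32));b=cv2.boxPoints(r)
  print(n,d['score'],r,[ray('top',*q,.018 if n=='fixture' else .05)[:2] for q in b])
m=camera_model('wrist');s=state();R=Ro.from_rotvec(s['tcp_rot']).as_matrix();Rc=np.array(m['R'])
print(R.T@(-Rc.T@m['t']-s['tcp_pos']), (Rc@R),m['vfov'],m['cx'],m['cy'])
for P in[[.40,-.28,.25],[.45,.12,.25]]:print(loc(P))
```

```text
socket [0.5429 0.1469 0.126 ]
knob [0.5024 0.2639 0.14  ]
bigkey [ 0.4579 -0.2931  0.138 ]
small [ 0.4431 -0.1834  0.138 ]
can [0.4662 0.4423 0.15  ]
fixture 0.82 ((275.570068359375, 211.13238525390625), (80.31786346435547, 39.71454620361328), 10.784297943115234) [array([0.5047, 0.3087]), array([0.6351, 0.2875]), array([0.5843, 0.0241]), array([0.4553, 0.0483])]
rack 0.61 ((400.20037841796875, 238.33599853515625), (24.06733512878418, 60.36690902709961), 83.1572265625) [array([ 0.4804, -0.1368]), array([ 0.5034, -0.3289]), array([ 0.4273, -0.3356]), array([ 0.4045, -0.1449])]
[0.0726 0.0009 0.0301] [[ 0.      1.      0.0007]
 [-0.9586  0.0002 -0.2847]
 [-0.2847 -0.0007  0.9586]] 60.76413249464022 326.0800733229839 193.72629608423514
[ 30.369  -19.2675  -0.0016]
[ 46.5517 -56.188    0.0018]
```

Call:
send_rows(plan=[[0,0,4,6,-4,0,8.5],[0,0,8,12,-8,0,8.5],[0,0,12,18,-11.5,0,8.5],[0,0,16,24,-15,0,8.5],[0,0,20,30,-19,0,8.5],[0,0,24,33,-24,0,8.5],[0,0,27.4,36,-29,0,8.5],[0,0,27.4,39,-34,0,8.5],[0,0,27.4,42,-39,0,8.5],[0,0,27.4,45,-44,0,8.5],[0,0,27.4,48,-49,0,8.5],[0,0,27.4,51,-54,0,8.5],[0,0,27.4,54,-59,0,8.5],[0,0,27.4,55.8,-62.8,0,8.5],[0,0,27.4,55.8,-62.8,0,8.5],[0,0,27.4,55.8,-62.8,0,8.5]])

```text
t: 3.3
tcp_pos: [0.5198, 0.2093, 0.4047]
tcp_rot: [3.127, -0.298, -0.0]
ft_force: [0.1, -0.7, 0.1]
opening: 0.0851
```

Run:
```python
from h import *
np.set_printoptions(precision=4,suppress=True)
s=state();print(s['t'],s['tcp_pos'],s['joint_positions'])
save('w1',get_image('wrist'))
for n in['fixture','shaft','flat_mid','lever_knob','socket']:
    print(n,[(np.round(d['xyz'],3).tolist(),round(d['score'],2)) for d in look_for('wrist',n)[:3]])
```

```text
3.3 [0.5198 0.2093 0.4047] [-0.5839  0.7023  0.2827  1.5453 -0.2268  0.9267 -1.9885]
fixture [([0.56, 0.16, 0.088], 0.67)]
shaft [([0.555, 0.224, 0.096], 0.66)]
flat_mid [([0.55, 0.225, 0.096], 0.88)]
lever_knob [([0.555, 0.228, 0.093], 0.69)]
socket [([0.554, 0.164, 0.09], 0.67)]
```

View pics/w1.png

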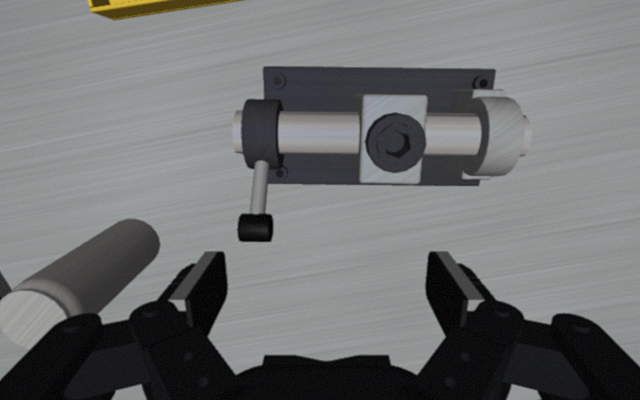

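The fixture is parallel to the picture. The socket is at (398,140), the knob at about (256,228), and the can is clear at lower left.

Run:
```python
from h import *
from scipy.optimize import brentq
np.set_printoptions(precision=4,suppress=True)
a,b=ray('wrist',264,68,.018),ray('wrist',495,69,.018)
c,d=ray('wrist',273,185,.018),ray('wrist',480,187,.018)
y=(a-b)[:2];y/=np.hypot(*y);print('ydir',y,'yaw',np.degrees(np.arctan2(-y[0],y[1])))
y2=(c-d)[:2];y2/=np.hypot(*y2);print(y2)
S=ray('wrist',396.5,141,.126);print('sock',S)
x=np.array([y[1],-y[0]])
def f(z):
  P=ray('wrist',256,228,z)[:2]-S[:2];return (P@x)**2+(z-.075)**2-.085**2
for z in np.linspace(.08,.16,9):
  P=ray('wrist',256,228,z)[:2]-S[:2];print(z,P@x,P@y,f(z))
z=brentq(f,.10,.16);P=ray('wrist',256,228,z);q=P[:2]-S[:2];print('knob',P,q@x,q@y,'lever ang',np.degrees(np.arctan2(q@x,z-.075)));print(loc(P))
im=cv2.imread('pics/w1.png')[105:175,355:440];cv2.imwrite('pics/w1c.png',cv2.resize(im,None,fx=7,fy=7,interpolation=cv2.INTER_CUBIC))
```

```text
ydir [0.1933 0.9811] yaw -11.14284056322697
[0.1987 0.9801]
sock [0.5484 0.151  0.126 ]
0.08 -0.08745385976759545 0.11606008934166484 0.000448177588250249
0.09 -0.08334238098833528 0.1138552132380132 -5.404753119517096e-05
0.1 -0.07923090220907518 0.11165033713436155 -0.0003224641351359664
0.11 -0.07511942342981506 0.10944546103070991 -0.0003570722235721529
0.12 -0.071007944650555 0.10724058492705825 -0.00015787179650371842
0.13 -0.06689646587129483 0.10503570882340661 0.0002751371460693137
0.14 -0.06278498709203478 0.10283083271975495 0.0009419546041469747
0.15000000000000002 -0.05867350831277461 0.10062595661610331 0.0018425805777292333
0.16 -0.05456202953351445 0.09842108051245173 0.0029770150668161034
knob [0.501  0.2687 0.1243] -0.06923674133127201 0.10629073595955414 lever ang -54.54288110967705
[-2.9808 -5.4764 12.592 ]
```

View pics/w1c.png

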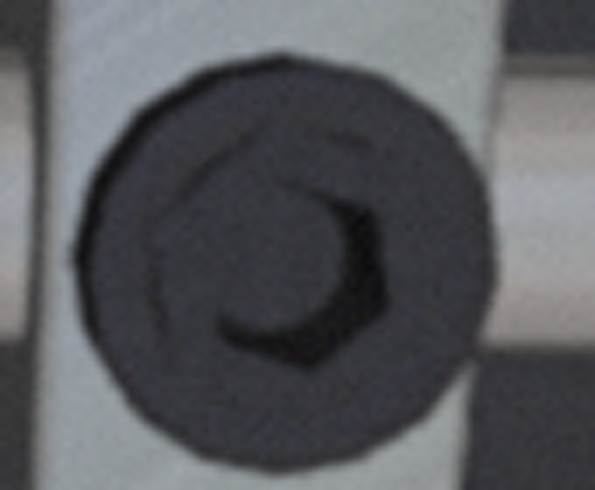

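Call:
send_rows(plan=[[0,0,0,-3,-5.4,1,8.5],[0,0,0,-3,-5.4,6.5,6],[0,0,0,-3,-5.4,10,6],[0,0,0,-3,-5.4,12.4,6],[0,0,0,-3,-5.4,12.4,6],[0,0,0,-3,-5.4,12.4,6]])

```text
t: 4.35
tcp_pos: [0.501, 0.2678, 0.282]
tcp_rot: [-3.126, 0.299, -0.002]
ft_force: [0.2, 0.3, -0.1]
opening: 0.06
```

Run:
```python
from h import *
save('w2',get_image('wrist'))
```

```text
(no output)
```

View pics/w2.png

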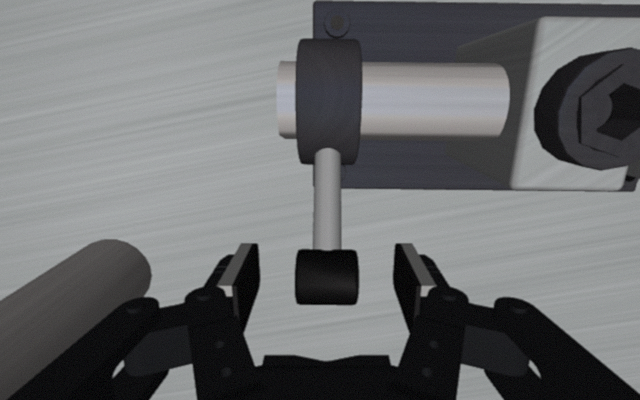

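Knob centre is at (327,277), exactly where the grasp point projects. Closing.

Call:
send_rows(plan=[[0,0,0,0,0,0,1.5],[0,0,0,0,0,0,1.5],[0,0,0,0,0,0,1.5],[0,0,0,0,0,0,1.5],[0,0,0,1.35,0,-1.43,1.5],[0,0,0,2.95,0,-2.49,1.5]])

```text
t: 5.15
tcp_pos: [0.5294, 0.2621, 0.3067]
tcp_rot: [3.127, -0.299, -0.003]
ft_force: [1.2, 0.8, -22.3]
opening: 0.0231
```

Call:
send_rows(plan=[[0,0,0,0.9,0,-0.2,1.5],[0,0,0,1.8,0,-0.4,1.5],[0,0,0,1.8,0,-0.4,1.5]])

```text
t: 5.52
tcp_pos: [0.5469, 0.2586, 0.3113]
tcp_rot: [3.127, -0.299, -0.005]
ft_force: [-6.2, -1.5, 13.5]
opening: 0.0229
```

Run:
```python
from h import *
s=state();print(s['tcp_pos'],s['ft_force'],s['wrist_torque'])
save('w3',get_image('wrist'))
```

```text
[0.5469079  0.25863105 0.3113376 ] [-6.19315353 -1.53552317 13.49766517] [-0.34321122  1.93622077 -0.04387188]
```

View pics/w3.png

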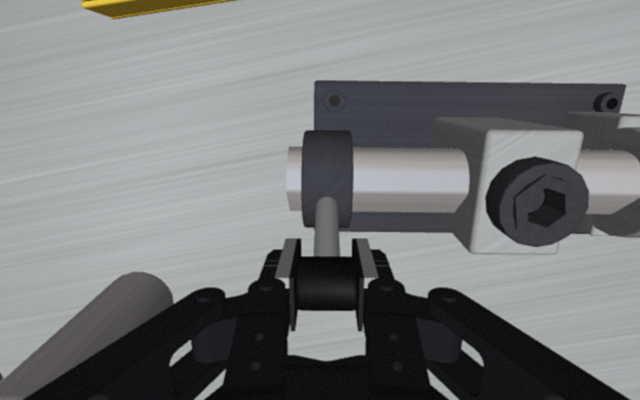

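Grip is holding and the lever is moving. Shaft and hub are clear.

Call:
send_rows(plan=[[0,0,0,1,0,-0.28,1.5],[0,0,0,2.06,0,-0.35,1.5],[0,0,0,2.06,0,-0.35,1.5]])

```text
t: 5.95
tcp_pos: [0.5669, 0.2546, 0.3144]
tcp_rot: [3.127, -0.299, -0.007]
ft_force: [-2.6, -0.9, -4.7]
opening: 0.0227
```

Call:
send_rows(plan=[[0,0,0,1,0,0.06,1.5],[0,0,0,2.06,0,0.25,1.5],[0,0,0,3.1,0,0.58,1.5],[0,0,0,4.0,0,1.0,1.5],[0,0,0,4.0,0,1.0,1.5]])

```text
t: 6.58
tcp_pos: [0.6065, 0.2466, 0.3043]
tcp_rot: [3.126, -0.3, -0.006]
ft_force: [-0.2, -3.4, 2.7]
opening: 0.0229
```

Run:
```python
from h import *
s=state();print(s['tcp_pos'],s['ft_force'],s['wrist_torque'])
save('w4',get_image('wrist'))
for n in['flat_mid','shaft','lever_knob','socket','fixture']:
  print(n,[(np.round(d['xyz'],3).tolist(),round(d['score'],2)) for d in look_for('wrist',n)[:3]])
```

```text
[0.60653584 0.24660478 0.30429878] [-0.2033444  -3.39730501  2.71894246] [-0.29400548  0.50962931 -0.00103378]
flat_mid [([0.571, 0.207, 0.089], 0.63)]
shaft [([0.578, 0.205, 0.092], 0.86)]
lever_knob [([0.578, 0.208, 0.089], 0.63)]
socket [([0.574, 0.156, 0.081], 0.6)]
fixture [([0.579, 0.158, 0.076], 0.66)]
```

View pics/w4.png

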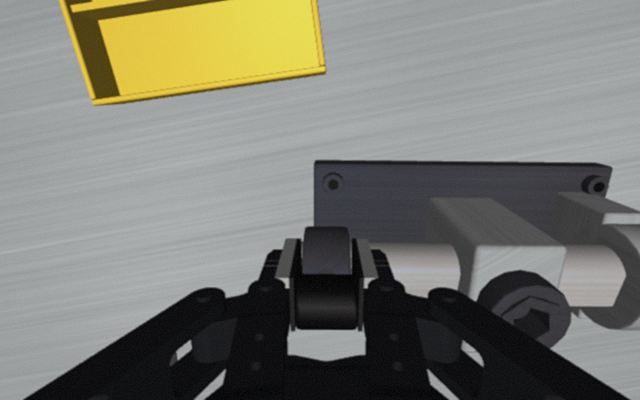

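Fitting the four hand positions gives a circle of 84.8 mm radius with the pivot at z 0.0749. The lever is at 28.5° against the 28.65° wanted. Releasing and checking from above.

Call:
send_rows(plan=[[0,0,0,0,0,0,6],[0,0,0,0,0,0,6],[0,0,0,0,0,0,6],[0,0,0,0,0,-4,6],[0,0,0,0,0,-9,6],[0,0,0,-4,3,-9.5,6],[0,0,0,-9,4,-9.5,6],[0,0,0,-11,4,-9.5,6],[0,0,0,-11,4,-9.5,6]])

```text
t: 8.0
tcp_pos: [0.4903, 0.229, 0.4004]
tcp_rot: [3.127, -0.298, -0.006]
ft_force: [0.6, -0.1, 0.7]
opening: 0.06
```

Run:
```python
from h import *
s=state();print(s['tcp_pos'],s['joint_positions'])
im=get_image('wrist')
x=np.array([.981,-.1933,0]);y=np.array([.1933,.981,0]);z=np.array([0,0,1]);S=np.array([.5464,.1513,0])
uv=lambda a,b,c:proj('wrist',S+a*x+b*y+c*z)[0]
# predicted flat edges (22.9 wide at z .075+.0164) and shaft silhouette
L=np.sqrt(.02**2-.0164**2);big=cv2.resize(im,None,fx=4,fy=4,interpolation=cv2.INTER_CUBIC)
for sx in(-L,L):
  for b in(.027,.085): print(sx,b,uv(sx,b,.0914))
print('sock',uv(0,0,.126),'knob',uv(.0408,.105,.1496))
p=uv(0,.055,.09).astype(int);print(p)
c=im[p[1]-70:p[1]+70,p[0]-95:p[0]+95];save('w5c',c,4)
```

```text
[0.49029166 0.22898433 0.40043161] [-0.64323316  0.67922144  0.2802105   1.61999803 -0.22998629  0.87840636
 -2.03448552]
-0.011447270417003346 0.027 [373.43170796 111.14483624]
-0.011447270417003346 0.085 [300.44508543 110.84250249]
0.011447270417003346 0.027 [374.73240201  80.81092018]
0.011447270417003346 0.085 [299.92398843  80.49407631]
sock [420.08196589  97.05939569] knob [257.64923474  24.75548255]
[338  95]
```

View pics/w5c.png

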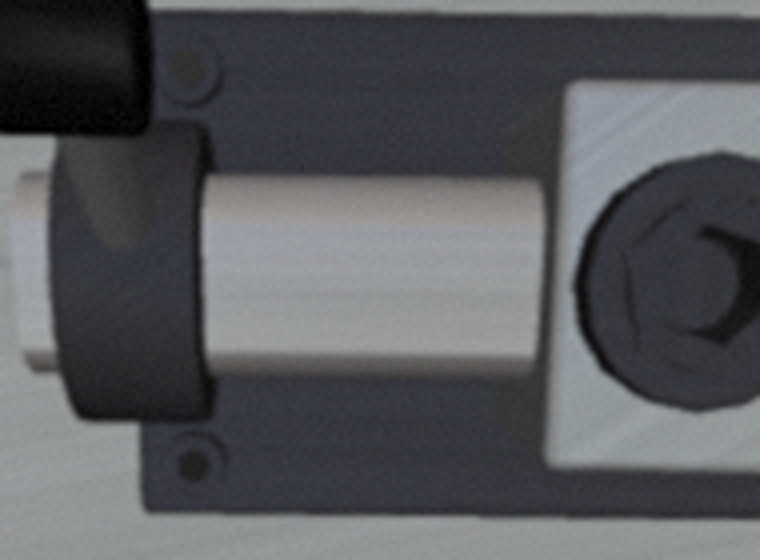

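The shaft's bare stretch spans crop rows 178 to 375 and the flat's edges are faint there, so I'll measure its brightness profile.

Run:
```python
from h import *
im=np.mean([get_image('wrist').astype(float) for _ in range(4)],0)
p=im[60:125,300:372].mean(axis=(1));
for i in range(64): print(60+i,p[i].round(1),end=' | ')
```

```text
60 [53.8 54.4 61.7] | 61 [53.  53.7 60.6] | 62 [52.6 53.4 60.2] | 63 [53.2 54.1 61. ] | 64 [53.  53.8 60.7] | 65 [52.3 53.  59.9] | 66 [52.5 53.1 59.9] | 67 [52.6 53.4 60.2] | 68 [52.  53.  59.8] | 69 [52.5 53.3 59.9] | 70 [63.9 63.6 68. ] | 71 [90.1 87.9 88.5] | 72 [108.6 105.9 104.7] | 73 [119.4 116.2 115. ] | 74 [127.6 124.2 123. ] | 75 [132.9 129.5 128.2] | 76 [136.7 133.2 131.8] | 77 [140.1 136.6 135.2] | 78 [143.4 139.7 138.4] | 79 [147.1 143.3 141.8] | 80 [150.7 147.  145.3] | 81 [153.4 149.9 148.6] | 82 [154.7 152.7 153. ] | 83 [154.8 154.8 158.1] | 84 [153.8 155.4 161. ] | 85 [152.1 154.3 160.4] | 86 [153.3 155.3 161.2] | 87 [155.  157.  162.6] | 88 [155.3 157.5 162.6] | 89 [154.7 156.8 161.7] | 90 [153.5 155.8 160.3] | 91 [152.5 154.7 158.8] | 92 [152.7 154.8 158.6] | 93 [154.4 156.5 160.1] | 94 [155.9 158.1 161.3] | 95 [154.3 156.4 159.3] | 96 [152.5 154.7 157.3] | 97 [152.4 154.6 156.9] | 98 [152.7 154.9 156.8] | 99 [150.9 153.  154.6] | 100 [148.1 150.2 151.5] | 101 [148.  150.1 151.1] | 102 [149.6 151.9 152.6] | 103 [150.3 152.3 152.7] | 104 [150.4 152.3 152.5] | 105 [151.5 153.2 153.3] | 106 [152.6 154.4 154.3] | 107 [152.8 154.5 154.1] | 108 [153.3 154.9 154.4] | 109 [154.5 156.1 155.7] | 110 [154.4 155.8 155.4] | 111 [154.7 155.8 155.4] | 112 [155.1 156.2 155.9] | 113 [154.9 156.  155.6] | 114 [146.8 147.9 147.6] | 115 [128.1 128.  127.5] | 116 [107.2 105.3 104.6] | 117 [96.  93.4 92.4] | 118 [88.5 86.  85.1] | 119 [79.8 77.6 76.8] | 120 [68.4 66.9 67.1] | 121 [57.7 57.3 61.2] | 122 [53.5 54.3 60.4] | 123 [54.2 55.1 61.9] |
```

Run:
```python
from h import *
from scipy.optimize import least_squares
x=np.array([.981,-.1933,0]);y=np.array([.1933,.981,0]);z=np.array([0,0,1]);S=np.array([.5464,.1513,0])
b=.056
th=np.radians(np.arange(0,360,.5))
def pred(a,dx,h):
  g=np.arccos(.0164/.02)
  e=[a-g,a+g]
  c=[t for t in th if abs((t-a+np.pi)%(2*np.pi)-np.pi)>g]
  P=lambda t:S+dx*x+b*y+(.075+h)*z+.02*(np.sin(t)*x+np.cos(t)*z)
  v=[proj('wrist',P(t))[0][1] for t in c]
  return np.array([min(v),max(v),proj('wrist',P(e[1]))[0][1],proj('wrist',P(e[0]))[0][1]])
meas=np.array([70.5,120.5,82.8,114.7])
print(pred(0,0,0))
r=least_squares(lambda p:pred(p[0],p[1],0)-meas,[0,0],diff_step=.01,x_scale=[.1,.003]);print(np.degrees(r.x[0]),r.x[1],r.fun)
for a in(-8,-6,-4,-2,0):print(a,pred(np.radians(a),r.x[1],0))
```

```text
[ 70.64342583 120.91630179  81.21221139 111.58846049]Traceback (most recent call last):
  File "<stdin>", line 15, in <module>
    return func(*args, **kwargs)
    result = trf(vector_fun.fun, vector_fun.jac, x0, f0, J0, lb, ub, ftol, xtol,
                 gtol, max_nfev, x_scale, loss_function, tr_solver,
                 tr_options.copy(), verbose, callback=callback_wrapped)
    return trf_no_bounds(
        fun, jac, x0, f0, J0, ftol, xtol, gtol, max_nfev, x_scale,
        loss_function, tr_solver, tr_options, verbose, callback=callback)
    J = jac(x)
    self._update_jac()
    ~~~~~~~~~~~~~~~~^^
    self.J = self.jac_wrapped(xp_copy(self.x), f0=self.f)
             ~~~~~~~~~~~~~~~~^^^^^^^^^^^^^^^^^^^^^^^^^^^^
    J, dct = approx_derivative(
             ~~~~~~~~~~~~~~~~~^
        self.fun,
        ^^^^^^^^^
    ...<2 lines>...
        **self.finite_diff_options,
        ^^^^^^^^^^^^^^^^^^^^^^^^^^^
    )
    ^
    J, _nfev = _dense_difference(fun_wrapped, x0, f0, h,
               ~~~~~~~~~~~~~~~~~^^^^^^^^^^^^^^^^^^^^^^^^
                             use_one_sided, method,
                             ^^^^^^^^^^^^^^^^^^^^^^
                             mf)
                             ^^^
    df = [f_eval - f0 for f_eval in f_evals]
                                    ^^^^^^^
    f = np.atleast_1d(self.fun(x, *self.args, **self.kwargs))
                      ~~~~~~~~^^^^^^^^^^^^^^^^^^^^^^^^^^^^^^
    return np.atleast_1d(self.fun(x))
                         ~~~~~~~~^^^
    return self.f(x, *self.args, **self.kwargs)
           ~~~~~~^^^^^^^^^^^^^^^^^^^^^^^^^^^^^^
  File "<stdin>", line 15, in <lambda>
  File "<stdin>", line 11, in pred
  File "h.py", line 6, in proj
    m=camera_model(c);f=200/np.tan(np.radians(m['vfov'])/2);p=np.atleast_2d(X)@np.array(m['R']).T+m['t']
ValueError: time passes only in moves, steps and waits
```

The shaft's outline fits the prediction to 0.4 px, but both edges of the flat sit low. The flat is about 6° short, because the knob slipped in the pads (in w4 it was at row 300, not 277). Quantifying with the knob as well.

Run:
```python
from h import *
m=camera_model('wrist');f=200/np.tan(np.radians(m['vfov'])/2)
def pj(X):
  p=np.atleast_2d(X)@np.array(m['R']).T+m['t'];return np.c_[m['cx']+f*p[:,0]/p[:,2],m['cy']+f*p[:,1]/p[:,2]]
x=np.array([.981,-.1933,0]);y=np.array([.1933,.981,0]);z=np.array([0,0,1]);S=np.array([.5464,.1513,.075])
t=np.radians(np.arange(0,360,1))[:,None];g=np.arccos(.82)
for a in range(-10,4,2):
  ar=np.radians(a);L=ar+.5
  k=S+.105*y+.085*(np.sin(L)*x+np.cos(L)*z)+.011*(np.sin(t)*x+np.cos(t)*z)
  v=pj(np.vstack([k-.012*y,k+.012*y]));F=[pj(S+.056*y+.02*(np.sin(ar+s*g)*x+np.cos(ar+s*g)*z))[0,1] for s in(1,-1)]
  print(a,'knob rows',v[:,1].min().round(1),v[:,1].max().round(1),'cols',v[:,0].min().round(1),v[:,0].max().round(1),'flat',np.round(F,1))
im=get_image('wrist').astype(float).mean(2)
print('col 250-270 rows 0..70',im[0:72:1,250:270].mean(1).round(0).tolist())
print('row 35-45 cols 225-300',im[32:48,225:300].mean(0).round(0).tolist())
print('edges',im[76:120,310:365].mean(1).round(0).tolist(), state()['t'])
```

```text
-10 knob rows 28.3 69.7 cols 229.6 278.9 flat [ 85.3 114.9]
-8 knob rows 23.2 64.8 cols 229.7 278.9 flat [ 84.4 114.2]
-6 knob rows 18.2 59.9 cols 229.8 279.0 flat [ 83.6 113.6]
-4 knob rows 13.4 55.2 cols 230.0 279.1 flat [ 82.8 113. ]
-2 knob rows 8.6 50.6 cols 230.3 279.2 flat [ 82.  112.3]
0 knob rows 4.1 46.1 cols 230.6 279.3 flat [ 81.2 111.6]
2 knob rows -0.4 41.8 cols 230.9 279.5 flat [ 80.5 110.9]
col 250-270 rows 0..70 [146.0, 147.0, 147.0, 147.0, 145.0, 145.0, 144.0, 144.0, 145.0, 148.0, 149.0, 149.0, 150.0, 150.0, 151.0, 150.0, 150.0, 149.0, 151.0, 143.0, 87.0, 28.0, 7.0, 8.0, 10.0, 12.0, 12.0, 12.0, 13.0, 15.0, 16.0, 17.0, 20.0, 23.0, 25.0, 28.0, 29.0, 33.0, 34.0, 36.0, 36.0, 36.0, 34.0, 31.0, 28.0, 24.0, 21.0, 19.0, 17.0, 15.0, 13.0, 12.0, 9.0, 9.0, 9.0, 10.0, 8.0, 7.0, 7.0, 5.0, 5.0, 31.0, 73.0, 87.0, 88.0, 86.0, 84.0, 84.0, 83.0, 80.0, 74.0, 71.0]
row 35-45 cols 225-300 [146.0, 146.0, 146.0, 146.0, 147.0, 147.0, 137.0, 99.0, 44.0, 17.0, 17.0, 21.0, 21.0, 20.0, 23.0, 22.0, 22.0, 23.0, 23.0, 24.0, 24.0, 25.0, 25.0, 25.0, 25.0, 27.0, 25.0, 27.0, 27.0, 28.0, 28.0, 28.0, 28.0, 28.0, 28.0, 28.0, 29.0, 30.0, 30.0, 29.0, 30.0, 30.0, 30.0, 30.0, 32.0, 31.0, 30.0, 26.0, 20.0, 11.0, 6.0, 4.0, 3.0, 11.0, 32.0, 51.0, 57.0, 57.0, 57.0, 55.0, 53.0, 53.0, 52.0, 51.0, 51.0, 52.0, 53.0, 54.0, 55.0, 56.0, 54.0, 50.0, 51.0, 56.0, 57.0]
edges [134.0, 137.0, 141.0, 144.0, 147.0, 150.0, 153.0, 156.0, 156.0, 155.0, 156.0, 158.0, 158.0, 157.0, 156.0, 155.0, 155.0, 157.0, 158.0, 157.0, 154.0, 154.0, 155.0, 153.0, 149.0, 149.0, 151.0, 151.0, 152.0, 152.0, 153.0, 153.0, 154.0, 155.0, 155.0, 155.0, 156.0, 156.0, 149.0, 130.0, 106.0, 94.0, 87.0, 79.0] 8.3
```

Call:
send_rows(plan=[[0,0,0,5,-3,0,6],[0,0,0,10.2,-3.9,0,6],[0,0,0,10.2,-3.9,4,6],[0,0,0,10.2,-3.9,9.2,6],[0,0,0,10.2,-3.9,9.2,6],[0,0,0,10.2,-3.9,9.2,1.5],[0,0,0,10.2,-3.9,9.2,1.5],[0,0,0,10.2,-3.9,9.2,1.5],[0,0,0,10.2,-3.9,9.2,1.5],[0,0,0,10.65,-3.9,9.4,1.5],[0,0,0,11.1,-3.9,9.62,1.5],[0,0,0,11.1,-3.9,9.62,1.5]])

```text
t: 9.8
tcp_pos: [0.608, 0.2458, 0.3052]
tcp_rot: [-3.126, 0.3, 0.002]
ft_force: [1.8, 3.5, 8.3]
opening: 0.0228
```

```bash
cat > ang.py <<'E'
from h import *
m=camera_model('wrist');f=200/np.tan(np.radians(m['vfov'])/2)
def pj(X):
  p=np.atleast_2d(X)@np.array(m['R']).T+m['t'];return np.c_[m['cx']+f*p[:,0]/p[:,2],m['cy']+f*p[:,1]/p[:,2]]
x=np.array([.981,-.1933,0]);y=np.array([.1933,.981,0]);z=np.array([0,0,1]);S=np.array([.5464,.1513,.075])
t=np.radians(np.arange(0,360,1))[:,None];g=np.arccos(.82)
im=np.mean([get_image('wrist').astype(float).mean(2) for _ in range(2)],0)
for a in range(-8,8,2):
  ar=np.radians(a);L=ar+.5
  k=S+.105*y+.085*(np.sin(L)*x+np.cos(L)*z)+.011*(np.sin(t)*x+np.cos(t)*z)
  v=pj(np.vstack([k-.012*y,k+.012*y]));F=[pj(S+.056*y+.02*(np.sin(ar+s*g)*x+np.cos(ar+s*g)*z))[0,1] for s in(1,-1)]
  print(a,'knob rows',v[:,1].min().round(1),v[:,1].max().round(1),'cols',v[:,0].min().round(1),v[:,0].max().round(1),'flat',np.round(F,1))
c=int(v[:,0].mean());r0=max(0,int(v[:,1].min())-5)
print('rows from',r0,im[r0:r0+100,c-8:c+8].mean(1).round(0).tolist())
q=pj(np.vstack([S+.035*y+.02*z,S+.075*y+.02*z]));a,b=sorted(q[:,0].astype(int));r=int(q[0,1]);print('shaft rows from',r-32,im[r-32:r+36,a:b].mean(1).round(0).tolist())
s=state();print(s['t'],s['tcp_pos'],s['ft_force'])
E
python3 ang.py
```

```text
-8 knob rows 280.9 338.0 cols 292.0 355.5 flat [276.5 305.9]
-6 knob rows 273.7 330.3 cols 292.0 355.5 flat [275.3 305.6]
-4 knob rows 266.5 322.6 cols 292.2 355.4 flat [274.1 305.3]
-2 knob rows 259.2 314.8 cols 292.3 355.3 flat [272.9 305. ]
0 knob rows 252.1 307.1 cols 292.5 355.2 flat [271.7 304.6]
2 knob rows 244.9 299.5 cols 292.7 355.1 flat [270.5 304.1]
4 knob rows 237.9 291.9 cols 292.9 355.0 flat [269.3 303.7]
6 knob rows 231.0 284.4 cols 293.2 354.8 flat [268.2 303.1]
rows from 225 [63.0, 64.0, 64.0, 56.0, 37.0, 25.0, 27.0, 30.0, 32.0, 34.0, 34.0, 36.0, 37.0, 38.0, 39.0, 40.0, 41.0, 43.0, 43.0, 44.0, 44.0, 46.0, 46.0, 47.0, 48.0, 49.0, 49.0, 50.0, 52.0, 51.0, 41.0, 21.0, 7.0, 7.0, 7.0, 9.0, 9.0, 8.0, 9.0, 10.0, 10.0, 12.0, 11.0, 11.0, 13.0, 13.0, 15.0, 16.0, 19.0, 20.0, 22.0, 25.0, 27.0, 30.0, 34.0, 37.0, 40.0, 44.0, 47.0, 49.0, 48.0, 46.0, 46.0, 45.0, 43.0, 41.0, 39.0, 37.0, 34.0, 31.0, 29.0, 25.0, 22.0, 21.0, 18.0, 16.0, 17.0, 16.0, 16.0, 15.0, 14.0, 13.0, 13.0, 12.0, 10.0, 25.0, 48.0, 57.0, 56.0, 56.0, 54.0, 53.0, 53.0, 51.0, 50.0, 48.0, 43.0, 51.0, 101.0, 148.0]
shaft rows from 259 [112.0, 116.0, 116.0, 116.0, 117.0, 120.0, 125.0, 126.0, 126.0, 129.0, 130.0, 131.0, 132.0, 133.0, 131.0, 129.0, 129.0, 130.0, 130.0, 127.0, 122.0, 116.0, 111.0, 108.0, 106.0, 104.0, 101.0, 99.0, 95.0, 88.0, 80.0, 73.0, 69.0, 66.0, 61.0, 54.0, 46.0, 36.0, 24.0, 17.0, 15.0, 15.0, 15.0, 15.0, 15.0, 15.0, 16.0, 15.0, 15.0, 16.0, 16.0, 16.0, 15.0, 15.0, 14.0, 14.0, 14.0, 15.0, 15.0, 16.0, 18.0, 18.0, 20.0, 21.0, 20.0, 20.0, 20.0, 20.0]
9.9 [0.60798473 0.24583593 0.30523375] [1.42224246 3.74368169 7.61698915]
```

Call:
send_rows(plan=[[0,0,0,0.17,0,0.05,1.5],[0,0,0,0.17,0,0.05,1.5]])

```text
t: 10.15
tcp_pos: [0.6088, 0.2458, 0.3052]
tcp_rot: [-3.126, 0.3, 0.007]
ft_force: [-11.0, 0.5, -2.7]
opening: 0.0229
```

```bash
python3 ang.py | grep -v shaft
```

```text
-8 knob rows 281.3 338.4 cols 292.1 355.6 flat [276.4 305.7]
-6 knob rows 274.1 330.7 cols 292.1 355.5 flat [275.2 305.4]
-4 knob rows 266.9 323.0 cols 292.3 355.5 flat [274.  305.1]
-2 knob rows 259.7 315.3 cols 292.4 355.4 flat [272.8 304.8]
0 knob rows 252.5 307.6 cols 292.6 355.3 flat [271.6 304.4]
2 knob rows 245.4 299.9 cols 292.8 355.2 flat [270.4 304. ]
4 knob rows 238.3 292.3 cols 293.0 355.1 flat [269.3 303.5]
6 knob rows 231.4 284.9 cols 293.2 354.9 flat [268.1 303. ]
rows from 226 [64.0, 64.0, 54.0, 36.0, 26.0, 28.0, 31.0, 32.0, 33.0, 34.0, 35.0, 37.0, 38.0, 39.0, 41.0, 41.0, 42.0, 43.0, 44.0, 45.0, 46.0, 47.0, 48.0, 48.0, 49.0, 49.0, 50.0, 51.0, 51.0, 42.0, 22.0, 6.0, 6.0, 8.0, 8.0, 8.0, 9.0, 10.0, 10.0, 10.0, 11.0, 12.0, 10.0, 12.0, 14.0, 14.0, 16.0, 19.0, 20.0, 21.0, 23.0, 27.0, 30.0, 33.0, 36.0, 40.0, 43.0, 47.0, 48.0, 48.0, 47.0, 46.0, 44.0, 44.0, 42.0, 40.0, 38.0, 34.0, 31.0, 29.0, 26.0, 23.0, 21.0, 18.0, 18.0, 17.0, 16.0, 16.0, 15.0, 14.0, 13.0, 13.0, 12.0, 10.0, 25.0, 49.0, 57.0, 57.0, 55.0, 55.0, 53.0, 52.0, 51.0, 50.0, 48.0, 41.0, 58.0, 115.0, 152.0, 161.0]
10.25 [0.6087467  0.24579072 0.30516031] [-10.1279732    0.11700284  -2.12664642]
```

Call:
send_rows(plan=[[0,0,0,0.15,0,0.06,1.5],[0,0,0,0.15,0,0.06,1.5],[0,0,0,0.15,0,0.06,6],[0,0,0,0.15,0,0.06,6],[0,0,0,0.15,0,0.06,6],[0,0,0,0,0,-4,6],[0,0,0,0,0,-9,6],[0,0,0,-4,3,-9.5,6],[0,0,0,-9,4,-9.5,6],[0,0,0,-9,4,-9.5,6],[0,0,0,-9,4,-9.5,6]])

```text
t: 11.62
tcp_pos: [0.5136, 0.2236, 0.401]
tcp_rot: [-3.125, 0.299, 0.005]
ft_force: [0.6, -0.1, 0.8]
opening: 0.0598
```

```bash
python3 ang.py
```

```text
-8 knob rows 65.8 104.2 cols 234.5 281.5 flat [114.4 142.3]
-6 knob rows 60.9 99.5 cols 234.6 281.6 flat [113.5 141.8]
-4 knob rows 56.2 94.8 cols 234.8 281.7 flat [112.7 141.2]
-2 knob rows 51.6 90.3 cols 235.1 281.8 flat [111.9 140.6]
0 knob rows 47.1 85.9 cols 235.4 281.9 flat [111.2 140. ]
2 knob rows 42.8 81.5 cols 235.7 282.1 flat [110.4 139.3]
4 knob rows 38.5 77.3 cols 236.0 282.3 flat [109.7 138.7]
6 knob rows 34.5 73.3 cols 236.5 282.5 flat [109. 138.]
rows from 29 [155.0, 155.0, 154.0, 152.0, 151.0, 152.0, 154.0, 156.0, 158.0, 158.0, 158.0, 158.0, 158.0, 158.0, 157.0, 157.0, 155.0, 155.0, 146.0, 99.0, 40.0, 11.0, 9.0, 11.0, 12.0, 13.0, 14.0, 14.0, 16.0, 20.0, 23.0, 27.0, 31.0, 34.0, 37.0, 40.0, 42.0, 43.0, 43.0, 40.0, 35.0, 31.0, 27.0, 24.0, 20.0, 17.0, 16.0, 13.0, 12.0, 12.0, 11.0, 10.0, 9.0, 8.0, 8.0, 6.0, 5.0, 32.0, 82.0, 108.0, 115.0, 116.0, 115.0, 114.0, 111.0, 108.0, 105.0, 104.0, 103.0, 98.0, 87.0, 81.0, 83.0, 85.0, 86.0, 86.0, 86.0, 87.0, 89.0, 90.0, 92.0, 93.0, 93.0, 92.0, 92.0, 91.0, 91.0, 92.0, 92.0, 92.0, 92.0, 92.0, 93.0, 92.0, 92.0, 93.0, 94.0, 94.0, 93.0, 94.0]
shaft rows from 94 [59.0, 59.0, 60.0, 60.0, 58.0, 64.0, 86.0, 105.0, 117.0, 126.0, 131.0, 135.0, 139.0, 144.0, 149.0, 153.0, 159.0, 163.0, 164.0, 164.0, 166.0, 167.0, 166.0, 166.0, 164.0, 164.0, 165.0, 168.0, 166.0, 164.0, 164.0, 164.0, 162.0, 159.0, 159.0, 161.0, 161.0, 162.0, 163.0, 164.0, 164.0, 164.0, 165.0, 165.0, 166.0, 167.0, 165.0, 152.0, 130.0, 114.0, 107.0, 100.0, 90.0, 76.0, 64.0, 62.0, 61.0, 61.0, 60.0, 59.0, 59.0, 60.0, 60.0, 60.0, 61.0, 61.0, 59.0, 59.0]
11.725 [0.51392996 0.22345181 0.40048172] [ 0.06015042  0.56075169 -0.36263382]
```

Released: knob rows 48.1 to 86.2 give −0.3°, and the flat's edges agree to about 1°. Going to the rack.

Call:
send_rows(plan=[[0,0,-4,0.5,6,0,8],[0,0,-8,1,12,0,8],[0,0,-12,1.4,18,0,8],[0,0,-16,1.9,24,0,8],[0,0,-20,2.4,30,0,8],[0,0,-24,2.9,36,0,8],[0,0,-28,3.4,42,0,8],[0,0,-32,4,48,0,8],[0,0,-36,4.4,51.8,0,8],[0,0,-36,4.4,51.8,0,8],[0,0,-36,4.4,51.8,0,8]])

```text
t: 13.1
tcp_pos: [0.4588, -0.2933, 0.3995]
tcp_rot: [-3.064, -0.679, 0.004]
ft_force: [0.3, 0.1, -0.8]
opening: 0.0802
```

Run:
```python
from h import *
s=state();print(s['t'],s['tcp_pos'],s['joint_positions'])
save('w6',get_image('wrist'))
for n in['key','key_bar','rack','small_key']:print(n,[(np.round(d['xyz'],3).tolist(),round(d['score'],2)) for d in look_for('wrist',n)[:3]])
```

```text
13.1 [ 0.45877123 -0.29328788  0.39953681] [ 0.51738603  0.66721249 -0.013558    1.603628    0.01058013  0.87488788
 -0.6347742 ]
key [([0.33, -0.265, 0.124], 0.74), ([0.429, -0.419, 0.034], 0.61), ([0.554, -0.401, 0.131], 0.56)]
key_bar [([0.428, -0.416, 0.04], 0.82), ([0.331, -0.26, 0.128], 0.62), ([0.466, -0.287, 0.139], 0.58)]
rack [([0.462, -0.234, 0.048], 0.69)]
small_key [([0.454, -0.185, 0.14], 0.86), ([0.466, -0.287, 0.135], 0.53)]
```

View pics/w6.png

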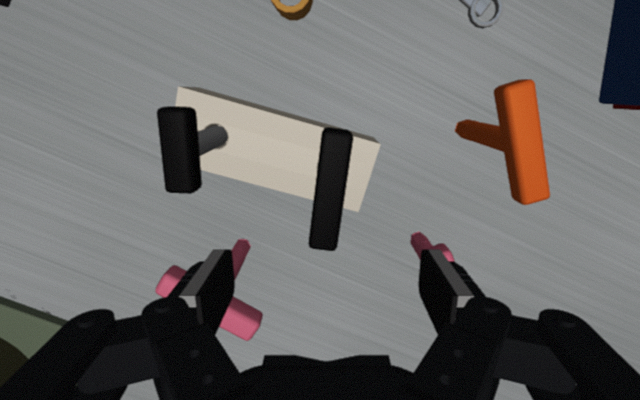

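Larger key's bar runs from (338,129) to (324,249); the smaller key is at (181,150). The coloured look-alikes lie beside the rack.

Run:
```python
from h import *
im=get_image('wrist')
g=im.max(2);mk=((g<60)).astype(np.uint8);mk[:, :295]=0;mk[:,365:]=0;mk[:120]=0;mk[258:]=0
n,l,st,ce=cv2.connectedComponentsWithStats(mk);i=1+st[1:,4].argmax();r=cv2.minAreaRect(np.argwhere(l==i)[:,::-1].astype(np.float32));print(st[i],r)
b=cv2.boxPoints(r);W=np.array([ray('wrist',*q,.138) for q in b])
c=W.mean(0);e=[W[1]-W[0],W[2]-W[1]];e.sort(key=np.linalg.norm);print(c,[np.linalg.norm(v) for v in e],np.degrees(np.arctan2(e[1][1],e[1][0])))
c[2]=.128;print('loc',loc(c));R=Ro.from_rotvec(state()['tcp_rot']).as_matrix();v=R.T@e[1];print('rot about tool z',np.degrees(np.arctan2(v[1],v[0])))
```

```text
[ 309  127   44  124 3558] ((329.8047180175781, 188.6932830810547), (30.29893684387207, 122.18494415283203), 8.426968574523926)
[ 0.46364732 -0.29318135  0.138     ] [np.float64(0.020328577454425595), np.float64(0.08959127410116918)] 16.40217225799115
loc [ 0.49770933  0.30631751 11.71746984]
rot about tool z 8.66080555259413
```

Call:
send_rows(plan=[[0,0,4,0.3,0.2,4,8],[0,0,8.7,0.5,0.3,8,6],[0,0,8.7,0.5,0.3,11.7,6],[0,0,8.7,0.5,0.3,11.7,6],[0,0,8.7,0.5,0.3,11.7,1.5],[0,0,8.7,0.5,0.3,11.7,1.5],[0,0,8.7,0.5,0.3,11.7,1.5],[0,0,8.7,0.5,0.3,11.7,1.5]])

```text
t: 14.4
tcp_pos: [0.4644, -0.2935, 0.2844]
tcp_rot: [-3.109, -0.447, 0.001]
ft_force: [-1.6, 0.6, 11.2]
opening: 0.021
```

Run:
```python
from h import *
s=state();print(s)
save('w7',get_image('wrist'))
```

```text
{'t': 14.4, 'joint_positions': array([ 0.49401288,  0.83937573,  0.02175953,  1.71395429, -0.02902841,
        0.58971479, -0.75249395]), 'joint_vel': array([ 6.14180704e-04, -9.42881956e-05, -8.89234864e-05, -3.65738433e-04,
       -2.26801682e-04,  6.65871935e-04, -2.27939646e-04]), 'joint_efforts': array([ 2.81570368e-01, -8.44181800e+01,  2.55340800e+00, -1.49262840e+01,
        1.14478050e-01, -3.61135695e-01, -5.64086979e-03]), 'tcp_pos': array([ 0.46443042, -0.29350174,  0.28441343]), 'tcp_rot': array([-3.10897017e+00, -4.47016844e-01,  1.47238673e-03]), 'ft_force': array([-1.61248589,  0.57388251, 11.24161136]), 'wrist_torque': array([0.23145946, 0.20174137, 0.01007949]), 'opening': 0.021024981419885336}
```

View pics/w7.png

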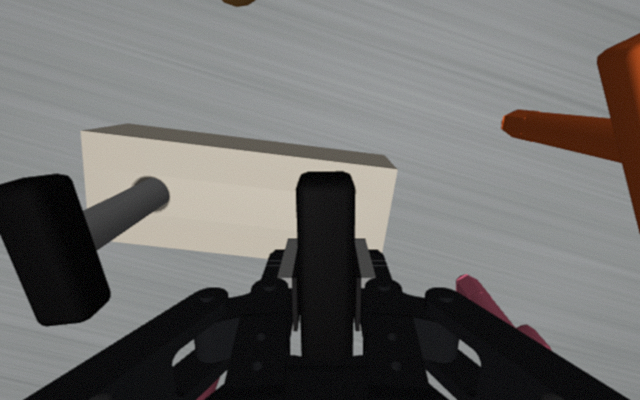

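Call:
send_rows(plan=[[0,0,0,0,0,-1.5,1.5],[0,0,0,0,0,-4.5,1.5],[0,0,0,0,0,-8,1.5],[0,0,0,0,0,-12.5,1.5],[0,0,0,0,0,-17,1.5],[0,0,-10,2,-4,-17,1.5],[0,0,-20,4,-8,-17,1.5],[0,0,-30,6,-12,-17,1.5],[0,0,-40,8,-16,-17,1.5],[0,0,-50,10,-20,-17,1.5],[0,0,-60,12,-24,-17,1.5],[0,0,-70,14,-28,-17,1.5],[0,0,-80,16,-32,-17,1.5],[0,0,-90,18,-36,-17,1.5],[0,0,-100,19.5,-39,-17,1.5],[0,0,-110,20.4,-40.4,-17,1.5],[0,0,-120,20.4,-40.4,-17,1.5],[0,0,-130,20.4,-40.4,-17,1.5],[0,0,-132.6,20.4,-40.4,-17,1.5],[0,0,-132.6,20.4,-40.4,-17,1.5]])

```text
t: 16.95
tcp_pos: [0.5463, 0.1512, 0.4556]
tcp_rot: [0.842, 3.027, -0.0]
ft_force: [-0.1, -0.5, -3.0]
opening: 0.021
```

Run:
```python
from h import *
s=state();print(s['t'],s['tcp_pos'],s['tcp_rot'],s['joint_positions'],s['ft_force'],s['opening'])
R=Ro.from_rotvec(s['tcp_rot']).as_matrix();print(R)
w=get_image('wrist');a=get_image('scene')
p=proj('scene',[.5464,.1513,.2])[0].astype(int);print(p)
c=a[p[1]-75:p[1]+75,p[0]-75:p[0]+75]
save('v8',np.hstack([cv2.resize(w,(480,300)),cv2.resize(c,(300,300),interpolation=cv2.INTER_CUBIC)]))
print('tip predicted',proj('wrist',np.array(s['tcp_pos'])+R[:,2]*.2744),'sock',proj('wrist',[.5464,.1513,.126]))
```

```text
16.95 [0.54632187 0.15123653 0.45556421] [ 8.41877282e-01  3.02668539e+00 -3.57101576e-04] [-0.03247335  0.68762361 -0.59873877  1.41966669  0.40150767  1.15730659
  0.34150249] [-0.09154091 -0.46225276 -2.98851286] 0.0209508675681728
[[-8.56375404e-01  5.16353720e-01 -5.74737585e-05]
 [ 5.16353719e-01  8.56375378e-01 -2.19982326e-04]
 [-6.43695806e-05 -2.18064242e-04 -9.99999974e-01]]
[364 164]
tip predicted [[326.38240382 193.10768112]] sock [[326.44706787 175.76867006]]
```

View pics/v8.png

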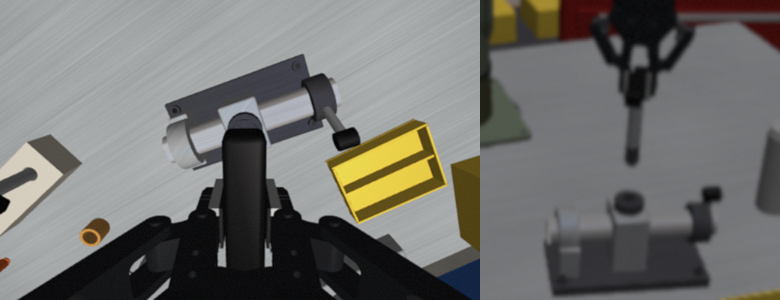

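Key hangs upright over the boss. Lowering with a force check.

Call:
send_rows(plan=[[0,0,0,0.07,0,3,1.5],[0,0,0,0.07,0,5.0,1.5],[0,0,0,0.07,0,5.4,1.5],[0,0,0,0.07,0,5.7,1.5],[0,0,0,0.07,0,5.7,1.5]])

```text
t: 17.68
tcp_pos: [0.5458, 0.1518, 0.3988]
tcp_rot: [0.843, 3.026, 0.0]
ft_force: [0.1, 0.3, -2.5]
opening: 0.0212
```

Call:
send_rows(plan=[[0,0,0,0,0,0.15,1.5],[0,0,0,0,0,0.3,1.5],[0,0,0,0,0,0.3,1.5]])

```text
t: 18.05
tcp_pos: [0.5458, 0.1519, 0.396]
tcp_rot: [0.843, 3.026, 0.001]
ft_force: [-0.8, 0.1, 2.7]
opening: 0.0211
```

Call:
send_rows(plan=[[0,0,0,0,0,0.07,1.5],[0,0,3,0,0,0.1,1.5],[0,0,6,0,0,0.12,1.5],[0,0,6,0,0,0.12,1.5]])

```text
t: 18.55
tcp_pos: [0.5457, 0.1521, 0.3951]
tcp_rot: [1.001, 2.977, 0.002]
ft_force: [-2.4, 0.5, -1.3]
opening: 0.0206
```

Call:
send_rows(plan=[[0,0,0,0,0,0.15,1.5],[0,0,0,0,0,0.3,1.5],[0,0,0,0,0,0.3,1.5]])

```text
t: 18.92
tcp_pos: [0.5456, 0.1522, 0.3917]
tcp_rot: [-1.001, -2.978, -0.001]
ft_force: [-3.7, 1.4, -2.9]
opening: 0.0212
```

Call:
send_rows(plan=[[0,0,0,0.04,0,0.25,1.5],[0,0,0,0.04,0,0.5,1.5],[0,0,0,0.04,0,0.7,1.5],[0,0,0,0.04,0,0.75,1.5],[0,0,0,0.04,0,0.75,1.5]])

```text
t: 19.55
tcp_pos: [0.5453, 0.1524, 0.3844]
tcp_rot: [1.001, 2.978, 0.001]
ft_force: [-4.3, 1.1, 5.8]
opening: 0.0211
```

Tip is 16 mm below the mouth and in contact, so the key is home. Turning clockwise and following the screw down.

Call:
send_rows(plan=[[0,0,0,0,0,0.05,1.5],[0,0,5,0,0,0.1,1.5],[0,0,10,0,0,0.155,1.5],[0,0,15,0,0,0.21,1.5],[0,0,20,0,0,0.26,1.5],[0,0,20,0,0,0.26,1.5]])

```text
t: 20.3
tcp_pos: [0.5454, 0.1528, 0.3841]
tcp_rot: [1.504, 2.755, 0.005]
ft_force: [-8.5, -1.7, 37.7]
opening: 0.0208
```

```bash
python3 -c "
from cell import state
s=state();print(s['t'],s['tcp_pos'],s['ft_force'],s['wrist_torque'],s['joint_efforts'][6],s['joint_positions'][6])"
```

```text
20.3 [0.54537061 0.1528181  0.38405592] [-8.4504903  -1.72041967 37.66329896] [-0.43905977  2.55238576 -0.02702013] -1.0595270991325378 -0.0872668657014136
```

Call:
send_rows(plan=[[0,0,0,0,0,-0.1,1.5],[0,0,0,0,0,-0.2,1.5],[0,0,0,0,0,-0.2,1.5]])

```text
t: 20.68
tcp_pos: [0.5452, 0.1527, 0.3856]
tcp_rot: [1.504, 2.756, 0.003]
ft_force: [-5.2, 0.4, -8.0]
opening: 0.0209
```

Run:
```python
from h import *
s=state();print(s['t'],s['tcp_pos'],s['ft_force'],s['wrist_torque'],s['joint_efforts'][6],s['joint_positions'][6],s['opening'])
w=get_image('wrist')
save('v9',w)
```

```text
20.675 [0.54524251 0.15267206 0.38556307] [-5.17620332  0.44715973 -7.99053814] [0.07797966 1.5309227  0.05083476] -0.021895362879149616 -0.08570332357439713 0.020909306114949355
```

View pics/v9.png

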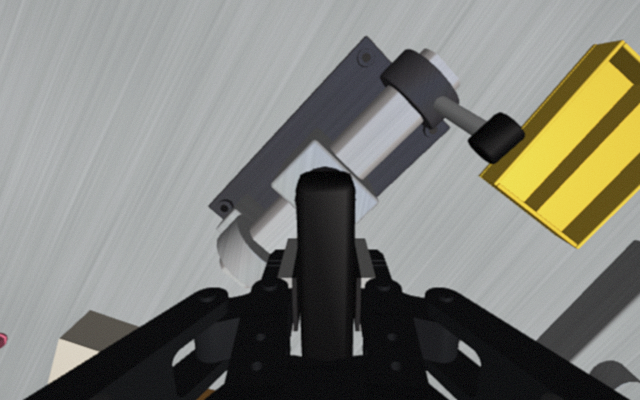

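Bar is still square in the pads at (326,270), so key and screw turned together. The socket mouth doesn't sink, so I'll hold the height and turn on.

Call:
send_rows(plan=[[0,0,0,0,0,0.13,1.5],[0,0,5,0,0,0.13,1.5],[0,0,10,0,0,0.13,1.5],[0,0,10,0,0,0.13,1.5]])

```text
t: 21.22
tcp_pos: [0.5453, 0.1529, 0.3845]
tcp_rot: [1.737, 2.615, 0.004]
ft_force: [-5.2, 0.4, -0.3]
opening: 0.0209
```

```bash
cat > q.py <<'E'
from h import *
s=state();R=Ro.from_rotvec(s['tcp_rot']).as_matrix();print(s['t'],s['tcp_pos'],'F',s['ft_force'].round(1),'T',s['wrist_torque'].round(3),'yaw',np.degrees(np.arctan2(R[1,0],R[0,0])).round(2),'e7',s['joint_efforts'][6].round(3),'q',s['joint_positions'][6].round(3),s['opening'])
Tz=s['wrist_torque'][2];print('tool tilt',R[:,2])
E
python3 q.py
```

```text
21.225 [0.54526891 0.15285142 0.38449668] F [-5.2  0.4 -0.3] T [0.089 1.482 0.031] yaw 112.79 e7 -1.334 q -0.224 0.020911527670105113
tool tilt [ 0.00342484  0.00105453 -0.99999358]
```

Call:
send_rows(plan=[[0,0,5,0,0,0.02,1.5],[0,0,10,0,0,0.02,1.5],[0,0,10,0,0,0.02,1.5],[0,0,10,0,0,0.02,1.5]])

```text
t: 21.72
tcp_pos: [0.5453, 0.1529, 0.3845]
tcp_rot: [1.955, 2.456, 0.005]
ft_force: [-4.4, -0.6, 3.1]
opening: 0.0211
```

```bash
python3 q.py
```

```text
21.725 [0.54533887 0.15290388 0.38449334] F [-4.4 -0.6  3.1] T [0.186 1.346 0.037] yaw 102.96 e7 -0.061 q -0.359 0.02109182810106348
tool tilt [ 0.00394417  0.00129266 -0.99999139]
```

Call:
send_rows(plan=[[0,0,4,0,0,0.0,1.5],[0,0,8,0,0,0.0,1.5],[0,0,8,0,0,0.0,1.5]])

```text
t: 22.1
tcp_pos: [0.5454, 0.1529, 0.3845]
tcp_rot: [2.119, 2.316, 0.006]
ft_force: [-3.4, 0.3, -0.5]
opening: 0.0207
```

```bash
python3 q.py
```

```text
22.1 [0.54539487 0.15291472 0.38450876] F [-3.4  0.3 -0.5] T [0.221 1.146 0.065] yaw 95.08 e7 -1.062 q -0.467 0.020749577337755315
tool tilt [ 0.00418219  0.00123506 -0.99999049]
```

Call:
send_rows(plan=[[0,0,4,0,0,0.02,1.5],[0,0,8,0,0,0.02,1.5],[0,0,8,0,0,0.02,1.5]])

```text
t: 22.48
tcp_pos: [0.5455, 0.153, 0.3845]
tcp_rot: [2.273, 2.166, 0.007]
ft_force: [-3.5, -0.1, 1.5]
opening: 0.0209
```

```bash
python3 q.py
```

```text
22.475 [0.5454661  0.15300331 0.38446946] F [-3.5 -0.1  1.5] T [0.148 0.999 0.067] yaw 87.24 e7 -1.048 q -0.574 0.02094275721331872
tool tilt [ 0.0047428   0.00125366 -0.99998797]
```

Call:
send_rows(plan=[[0,0,4,0,0,0.02,1.5],[0,0,8,0,0,0.02,1.5],[0,0,8,0,0,0.02,1.5]])

```text
t: 22.85
tcp_pos: [0.5455, 0.153, 0.3845]
tcp_rot: [2.415, 2.006, 0.008]
ft_force: [-3.1, 0.2, 3.5]
opening: 0.021
```

```bash
python3 q.py
```

```text
22.85 [0.54553703 0.15302773 0.38445463] F [-3.1  0.2  3.5] T [0.153 1.021 0.109] yaw 79.42 e7 -1.095 q -0.68 0.021042173865777888
tool tilt [ 0.00524868  0.00126288 -0.99998543]
```

Call:
send_rows(plan=[[0,0,3,0,0,0.0,1.5],[0,0,6,0,0,0.0,1.5],[0,0,6,0,0,0.0,1.5]])

```text
t: 23.22
tcp_pos: [0.5456, 0.153, 0.3845]
tcp_rot: [2.513, 1.881, 0.008]
ft_force: [-1.7, 0.4, 1.9]
opening: 0.0208
```

```bash
python3 q.py
```

```text
23.225 [0.54560769 0.1530484  0.38448999] F [-1.7  0.4  1.9] T [0.087 0.85  0.194] yaw 73.61 e7 -0.932 q -0.758 0.020755977846144677
tool tilt [ 0.00553275  0.00120018 -0.99998397]
```

Call:
send_rows(plan=[[0,0,2.5,0,0,0.0,1.5],[0,0,5,0,0,0.0,1.5],[0,0,5,0,0,0.0,1.5]])

```text
t: 23.6
tcp_pos: [0.5456, 0.153, 0.3845]
tcp_rot: [2.593, 1.769, 0.008]
ft_force: [-2.6, 0.3, 1.4]
opening: 0.0211
```

```bash
python3 q.py
```

```text
23.6 [0.5456234  0.15304911 0.38448155] F [-2.6  0.3  1.4] T [0.018 0.625 0.253] yaw 68.59 e7 -0.899 q -0.826 0.021062838325054033
tool tilt [ 0.00567096  0.00100188 -0.99998342]
```

Call:
send_rows(plan=[[0,0,3,0,0,0.0,1.5],[0,0,6,0,0,0.0,1.5],[0,0,6,0,0,0.0,1.5]])

```text
t: 23.98
tcp_pos: [0.5457, 0.1531, 0.3845]
tcp_rot: [2.682, 1.632, 0.009]
ft_force: [-2.4, -0.2, 1.5]
opening: 0.021
```

```bash
python3 q.py
```

```text
23.975 [0.5456695  0.15306627 0.3844671 ] F [-2.4 -0.2  1.5] T [-0.082  0.509  0.386] yaw 62.64 e7 -1.122 q -0.906 0.02101144427400342
tool tilt [ 5.90673239e-03  7.41547524e-04 -9.99982280e-01]
```

Call:
send_rows(plan=[[0,0,2,0,0,0.0,1.5],[0,0,2,0,0,0.0,1.5],[0,0,2,0,0,0.0,1.5],[0,0,2,0,0,0.0,1.5]])

```text
t: 24.48
tcp_pos: [0.5457, 0.153, 0.3845]
tcp_rot: [2.71, 1.585, 0.009]
ft_force: [-0.9, -0.7, 0.6]
opening: 0.0212
```

```bash
python3 q.py
```

```text
24.475 [0.54570257 0.15301208 0.38448629] F [-0.9 -0.7  0.6] T [-0.058  0.374  0.459] yaw 60.65 e7 -0.422 q -0.933 0.02115882894185045
tool tilt [ 5.98734383e-03  7.06936701e-04 -9.99981826e-01]
```

0.46 N m held, which is in the window. Letting go and backing straight up.

Call:
send_rows(plan=[[0,0,0,0,0,0,3],[0,0,0,0,0,0,5],[0,0,0,0,0,0,6],[0,0,0,0,0,0,6],[0,0,0,0,0,-2,6],[0,0,0,0,0,-6,6],[0,0,0,0,0,-12,6],[0,0,0,0,0,-14,6],[0,0,0,0,0,-14,6]])

```text
t: 25.6
tcp_pos: [0.5448, 0.1529, 0.5255]
tcp_rot: [2.709, 1.585, 0.012]
ft_force: [1.1, -0.3, -0.3]
opening: 0.0597
```

```bash
python3 q.py
python3 - <<'E'
from h import *
w=get_image('wrist');a=get_image('scene');p=proj('scene',[.5464,.1513,.15])[0].astype(int)
c=a[p[1]-75:p[1]+75,p[0]-75:p[0]+75]
save('v10',np.hstack([cv2.resize(w,(480,300)),cv2.resize(c,(300,300),interpolation=cv2.INTER_CUBIC)]))
print('bar pred',proj('wrist',[.5464,.1513,.238]))
E
```

```text
25.6 [0.54478566 0.15290036 0.52553645] F [ 1.1 -0.3 -0.3] T [0.037 0.004 0.015] yaw 60.65 e7 0.068 q -0.904 0.05969253248643898
tool tilt [ 0.00815048  0.00138268 -0.99996583]
bar pred [[326.57141747 190.72326132]]
```

Run:
```python
from h import *
w=get_image('wrist');mk=(w.max(2)<45).astype(np.uint8);mk[300:]=0
n,l,st,ce=cv2.connectedComponentsWithStats(mk)
for i in np.argsort(-st[1:,4])[:4]+1:print(st[i],cv2.minAreaRect(np.argwhere(l==i)[:,::-1].astype(np.float32)))
i=l[190,326];
if i:
  W=np.array([ray('wrist',*q,.238) for q in cv2.boxPoints(cv2.minAreaRect(np.argwhere(l==i)[:,::-1].astype(np.float32)))])
  e=[W[1]-W[0],W[2]-W[1]];e.sort(key=np.linalg.norm);print('bar',W.mean(0),[np.linalg.norm(v) for v in e],np.degrees(np.arctan2(e[1][1],e[1][0])))
L=np.radians(28.65);k=np.array([.5464,.1513,.075])+.105*np.array([.1933,.981,0])+.085*(np.sin(L)*np.array([.981,-.1933,0])+np.cos(L)*np.array([0,0,1]));print('knob pred',proj('wrist',k))
get_image('scene')
for n in('key','key_bar'):print(n,[(np.round(d['xyz'],3).tolist(),round(d['score'],2)) for d in look_for('scene',n)[:4]])
```

```text
[ 302  132   47  111 2954] ((326.85919189453125, 187.05235290527344), (110.59087371826172, 30.29246711730957), 77.73522186279297)
[ 185  244   75   56 1831] ((222.0, 271.5), (55.0, 74.0), 90.0)
[ 394  244   74   56 1824] ((430.5, 271.5), (55.0, 73.0), 90.0)
[315  34  31  43 714] ((331.37200927734375, 55.33788299560547), (27.9250545501709, 43.932308197021484), 6.709837436676025)
bar [0.54732049 0.15182484 0.238     ] [np.float64(0.02250261910441469), np.float64(0.08882945046658464)] -106.7604910923689
knob pred [[332.54587148  49.04849076]]
key [([0.432, -0.426, 0.116], 0.93), ([0.555, 0.148, 0.222], 0.92), ([0.336, -0.24, 0.111], 0.86), ([0.563, -0.406, 0.116], 0.79)]
key_bar [([0.561, -0.406, 0.116], 0.91), ([0.428, -0.419, 0.122], 0.77), ([0.555, 0.149, 0.221], 0.66), ([0.339, -0.243, 0.117], 0.65)]
```

The key stands in the screw at (0.547, 0.152), but its bar is 12.6° behind where I let go. That could be socket play (about 10°) or the screw springing back. I'll regrip and feel where the torque takes up.

Call:
send_rows(plan=[[0,0,-6,0,0,2,6],[0,0,-12.6,-0.05,0.06,6,6],[0,0,-12.6,-0.05,0.06,11,6],[0,0,-12.6,-0.05,0.06,13.6,6],[0,0,-12.6,-0.05,0.06,13.6,6],[0,0,-12.6,-0.05,0.06,13.6,1.5],[0,0,-12.6,-0.05,0.06,13.6,1.5],[0,0,-12.6,-0.05,0.06,13.6,1.5],[0,0,-12.6,-0.05,0.06,13.6,1.5]])

```text
t: 27.02
tcp_pos: [0.5458, 0.1524, 0.3889]
tcp_rot: [2.519, 1.873, 0.009]
ft_force: [-2.8, -0.7, 9.7]
opening: 0.0207
```

```bash
python3 q.py
```

```text
27.025 [0.54579344 0.1524386  0.38894605] F [-2.8 -0.7  9.7] T [0.057 0.793 0.078] yaw 73.27 e7 -0.017 q -0.752 0.020685613974886462
tool tilt [ 0.00616845  0.00103675 -0.99998044]
```

Call:
send_rows(plan=[[0,0,2.5,0,0,0,1.5],[0,0,5,0,0,0,1.5],[0,0,5,0,0,0,1.5]])

```text
t: 27.4
tcp_pos: [0.5457, 0.1525, 0.3891]
tcp_rot: [2.599, 1.76, 0.009]
ft_force: [-2.1, -0.6, -2.2]
opening: 0.0212
```

```bash
python3 q.py
```

```text
27.4 [0.54572253 0.15248333 0.38909171] F [-2.1 -0.6 -2.2] T [-0.129  0.487  0.285] yaw 68.22 e7 -0.922 q -0.82 0.021166648746557774
tool tilt [ 6.14388090e-03  8.77497211e-04 -9.99980741e-01]
```

The torque takes up at once and along the first curve (0.285 at 68°), so the screw did spring back when I let go suddenly. I'll retighten and unload slowly, watching the torque.

Call:
send_rows(plan=[[0,0,3,0,0,0,1.5],[0,0,6,0,0,0,1.5],[0,0,7.8,0,0,0,1.5],[0,0,7.8,0,0,0,1.5],[0,0,7.8,0,0,0,1.5],[0,0,7.8,0,0,0,1.5]])

```text
t: 28.15
tcp_pos: [0.5457, 0.1525, 0.3891]
tcp_rot: [2.712, 1.58, 0.009]
ft_force: [-1.3, -0.4, -3.6]
opening: 0.0207
```

```bash
python3 q.py
```

```text
28.15 [0.54574434 0.15245441 0.38910514] F [-1.3 -0.4 -3.6] T [-0.466  0.227  0.417] yaw 60.45 e7 -0.436 q -0.925 0.020747471535100665
tool tilt [ 6.20802721e-03  8.71993308e-04 -9.99980350e-01]
```

Call:
send_rows(plan=[[0,0,-1,0,0,0,1.5],[0,0,-2,0,0,0,1.5],[0,0,-2,0,0,0,1.5],[0,0,-2,0,0,0,1.5]])

```text
t: 28.65
tcp_pos: [0.5458, 0.1524, 0.3891]
tcp_rot: [2.685, 1.627, 0.009]
ft_force: [-2.1, -2.2, -2.9]
opening: 0.0207
```

```bash
python3 q.py
```

```text
28.65 [0.54575256 0.15242475 0.38908013] F [-2.1 -2.2 -2.9] T [-0.262  0.336  0.233] yaw 62.44 e7 -0.219 q -0.898 0.02069190622464015
tool tilt [ 6.15941114e-03  8.70315992e-04 -9.99980652e-01]
```

Call:
send_rows(plan=[[0,0,-1,0,0,0,1.5],[0,0,-2,0,0,0,1.5],[0,0,-2,0,0,0,1.5],[0,0,-2,0,0,0,1.5]])

```text
t: 29.15
tcp_pos: [0.5457, 0.1524, 0.3891]
tcp_rot: [2.656, 1.674, 0.009]
ft_force: [-1.7, -1.7, -3.1]
opening: 0.0207
```

```bash
python3 q.py
```

```text
29.15 [0.54574046 0.15244152 0.38907688] F [-1.7 -1.7 -3.1] T [-0.175  0.369  0.22 ] yaw 64.43 e7 -0.174 q -0.871 0.020734577697522984
tool tilt [ 6.10097638e-03  9.20827258e-04 -9.99980965e-01]
```

Call:
send_rows(plan=[[0,0,-2,0,0,0,1.5],[0,0,-4,0,0,0,1.5],[0,0,-4,0,0,0,1.5],[0,0,-4,0,0,0,1.5]])

```text
t: 29.65
tcp_pos: [0.5457, 0.1525, 0.3891]
tcp_rot: [2.596, 1.765, 0.009]
ft_force: [-0.7, -0.9, -2.6]
opening: 0.0205
```

```bash
python3 q.py
```

```text
29.65 [0.54573271 0.15245057 0.38909705] F [-0.7 -0.9 -2.6] T [-0.127  0.417  0.171] yaw 68.42 e7 -0.102 q -0.818 0.02049647211159924
tool tilt [ 0.00608917  0.0010028  -0.99998096]
```

Call:
send_rows(plan=[[0,0,-2,0,0,0,1.5],[0,0,-4,0,0,0,1.5],[0,0,-4,0,0,0,1.5],[0,0,-4,0,0,0,1.5]])

```text
t: 30.15
tcp_pos: [0.5457, 0.1524, 0.3891]
tcp_rot: [2.533, 1.854, 0.009]
ft_force: [-1.9, -0.4, -3.3]
opening: 0.0206
```

```bash
python3 q.py
```

```text
30.15 [0.54573166 0.15243287 0.3891069 ] F [-1.9 -0.4 -3.3] T [0.032 0.575 0.1  ] yaw 72.41 e7 -0.027 q -0.764 0.02057338048536036
tool tilt [ 0.00608258  0.00104022 -0.99998096]
```

Unloading shows an elastic screw with about 0.09 N m of hysteresis, and the torque reaches zero near 73.5°. I'll nip it up near the top of the window, hold it longer, and then see whether it still springs back.

Call:
send_rows(plan=[[0,0,4,0,0,0,1.5],[0,0,8,0,0,0,1.5],[0,0,11,0,0,0,1.5],[0,0,13,0,0,0,1.5],[0,0,13,0,0,0,1.5],[0,0,13,0,0,0,1.5],[0,0,13,0,0,0,1.5],[0,0,13,0,0,0,1.5],[0,0,13,0,0,0,1.5],[0,0,13,0,0,0,1.5],[0,0,13,0,0,0,1.5],[0,0,13,0,0,0,1.5]])

```text
t: 31.65
tcp_pos: [0.5457, 0.1524, 0.3891]
tcp_rot: [2.727, 1.556, 0.009]
ft_force: [0.0, -1.2, -3.9]
opening: 0.0211
```

```bash
python3 q.py
```

```text
31.65 [0.54573331 0.15242723 0.38910125] F [ 0.  -1.2 -3.9] T [-0.49  -0.041  0.504] yaw 59.41 e7 -0.487 q -0.939 0.021080331834685096
tool tilt [ 0.00608353  0.00100787 -0.99998099]
```

About 0.49 N m held for 1 s, still inside the window. Seating the key lightly and letting go.

Call:
send_rows(plan=[[0,0,0,0,0,0.05,1.5],[0,0,0,0,0,0.05,1.5],[0,0,0,0,0,0,3],[0,0,0,0,0,0,5],[0,0,0,0,0,0,6],[0,0,0,0,0,0,6],[0,0,0,0,0,-2,6],[0,0,0,0,0,-6,6],[0,0,0,0,0,-12,6],[0,0,0,0,0,-14,6],[0,0,0,0,0,-14,6]])

```text
t: 33.02
tcp_pos: [0.5448, 0.1523, 0.5301]
tcp_rot: [2.727, 1.555, 0.012]
ft_force: [-0.1, 1.0, -0.5]
opening: 0.0597
```

```bash
cat > bar.py <<'E'
from h import *
w=get_image('wrist');mk=(w.max(2)<45).astype(np.uint8);mk[300:]=0
n,l,st,ce=cv2.connectedComponentsWithStats(mk);u=proj('wrist',[.5464,.1513,.238])[0].astype(int);i=l[u[1],u[0]]
W=np.array([ray('wrist',*q,.238) for q in cv2.boxPoints(cv2.minAreaRect(np.argwhere(l==i)[:,::-1].astype(np.float32)))])
e=[W[1]-W[0],W[2]-W[1]];e.sort(key=np.linalg.norm);print('bar',W.mean(0),[np.linalg.norm(v) for v in e],np.degrees(np.arctan2(e[1][1],e[1][0])))
E
python3 q.py; python3 bar.py
```

```text
33.025 [0.54481059 0.15225882 0.53013907] F [-0.1  1.  -0.5] T [-0.029  0.032  0.007] yaw 59.4 e7 0.059 q -0.914 0.05965791972195656
tool tilt [ 0.00818669  0.00169466 -0.99996505]
bar [0.54763766 0.15178173 0.238     ] [np.float64(0.02370956413649005), np.float64(0.08803484948530119)] -107.28382857101536
```

Call:
send_rows(plan=[[0,0,10,1,-1,0,6],[0,0,20,2,-2,0,6],[0,0,30,3,-3,1,6],[0,0,40,4,-5,2,6],[0,0,50,4.5,-6.3,3,6],[0,0,60,4.5,-6.3,4,6],[0,0,70.4,4.5,-6.3,5,6],[0,0,70.4,4.5,-6.3,5,6],[0,0,70.4,4.5,-6.3,5,6]])

```text
t: 34.2
tcp_pos: [0.5138, 0.2231, 0.4786]
tcp_rot: [-3.126, 0.294, -0.009]
ft_force: [-0.2, 0.7, -0.2]
opening: 0.0601
```

```bash
python3 ang.py; python3 bar.py; python3 q.py
```

```text
-8 knob rows 76.5 104.5 cols 260.3 293.2 flat [113.1 135.2]
-6 knob rows 73.0 101.1 cols 260.4 293.3 flat [112.5 134.7]
-4 knob rows 69.5 97.7 cols 260.5 293.4 flat [111.8 134.3]
-2 knob rows 66.2 94.3 cols 260.7 293.4 flat [111.2 133.8]
0 knob rows 62.9 91.1 cols 260.8 293.5 flat [110.6 133.3]
2 knob rows 59.7 87.9 cols 261.0 293.6 flat [110.  132.8]
4 knob rows 56.6 84.8 cols 261.3 293.7 flat [109.4 132.2]
6 knob rows 53.6 81.8 cols 261.5 293.9 flat [108.9 131.7]
rows from 48 [156.0, 158.0, 159.0, 159.0, 159.0, 159.0, 159.0, 158.0, 155.0, 152.0, 150.0, 150.0, 151.0, 153.0, 155.0, 139.0, 78.0, 22.0, 7.0, 12.0, 13.0, 14.0, 16.0, 20.0, 25.0, 31.0, 35.0, 39.0, 42.0, 44.0, 42.0, 35.0, 29.0, 25.0, 20.0, 17.0, 14.0, 12.0, 11.0, 10.0, 9.0, 7.0, 5.0, 36.0, 87.0, 102.0, 100.0, 97.0, 94.0, 92.0, 90.0, 89.0, 87.0, 80.0, 77.0, 79.0, 80.0, 81.0, 82.0, 82.0, 82.0, 83.0, 82.0, 83.0, 81.0, 80.0, 78.0, 78.0, 77.0, 77.0, 78.0, 77.0, 77.0, 77.0, 77.0, 76.0, 78.0, 78.0, 77.0, 77.0, 76.0, 76.0, 76.0, 76.0, 76.0, 73.0, 67.0, 63.0, 61.0, 57.0, 56.0, 66.0, 72.0, 74.0, 75.0, 74.0, 74.0, 74.0, 75.0, 90.0]
shaft rows from 90 [60.0, 59.0, 59.0, 59.0, 59.0, 59.0, 59.0, 59.0, 59.0, 60.0, 59.0, 65.0, 90.0, 111.0, 124.0, 131.0, 137.0, 143.0, 149.0, 156.0, 162.0, 165.0, 166.0, 168.0, 168.0, 166.0, 165.0, 166.0, 168.0, 167.0, 165.0, 165.0, 164.0, 160.0, 161.0, 162.0, 163.0, 164.0, 165.0, 165.0, 166.0, 167.0, 167.0, 166.0, 152.0, 127.0, 111.0, 102.0, 93.0, 76.0, 65.0, 61.0, 62.0, 62.0, 62.0, 60.0, 60.0, 60.0, 60.0, 60.0, 61.0, 60.0, 59.0, 59.0, 60.0, 61.0, 62.0, 63.0]
34.3 [0.51386352 0.22298895 0.47891587] [ 1.06709038 -0.03953812  0.02490058]
bar [0.55033668 0.15096354 0.238     ] [np.float64(0.029141778184998277), np.float64(0.0878890056774035)] -108.18807023969839
34.35 [0.51387328 0.22299647 0.47894639] F [ 0.9 -1.8  0.4] T [ 0.015  0.029 -0.038] yaw -10.88 e7 0.081 q -2.087 0.06012195609085071
tool tilt [ 0.00651819  0.00124148 -0.99997799]
```

```bash
python3 -c "
from cell import hand_in;print(hand_in())"
```

```text
the job is handed in; nothing more can be done
None
```

The job is handed in at about 34 s of the 72 s allowed: flat up, screw nipped up at about 0.5 N m, key left standing. One thing is unproven: whether the released screw still presses on the flat with 25 N.

- **Flat:** my first swing left it 6.7° short because the knob slipped in the pads. After a second grip, the lever's position reads about −0.4° from straight up. It read the same in the last check after tightening.
- **Key:** the larger key dropped in after a turn of about 6° and came to rest 16 mm below the mouth, which is fully home. It now stands free and upright in the screw.
- **Screw:** I turned it to 0.46 N m the first time. After a regrip I turned it to 0.50 N m, at the very top of the 0.35 to 0.5 window, and held it for about 1 s. I let go and backed off clear.
- **Spring-back:** each time I let go, the key's bar turned back about 13°. Regripping after the first release showed the screw itself had come back. By my rough estimate from the torque curve, the force left on the flat is around 20 to 25 N. That is borderline, and I could not measure it.
- **Final picture:** the viewer's limit of 12 was reached, so the last checks of key and lever are from measured pixels, not by eye. I did not recheck the other bench items with a picture at the end. The arm was not near any of them apart from the rack.

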